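# Release a nut setter from the electric screwdriver and put it away

## Robot

A 6-joint arm with a two-finger parallel gripper is mounted at the origin on the work surface. World frame = base frame: x ahead of the robot, y to its left, z up, the work surface at z = 0. Lengths are in m, angles in rad, forces in N, time in s.
With the tool pointing down it reaches from about 0.25 to 0.775 m from the base axis. Payload 4 kg.
Tool frame: the origin (TCP) lies midway between the tips of the shut fingers; the grasp point (between the pads) lies 19 mm behind it; z points along the fingers, y is the direction in which the jaws open and shut (so a half turn about z gives the same grasp; the last joint's range is limited). The gripper opens to 85 mm and grips with 20 to 120 N. Pads are 22 mm wide; open, the fingers measure 114 mm over their backs; the gripper's body (76 mm by 85 mm) begins 54 mm behind the grasp point. The pads swing forward as they close: fully open they stand 13 mm farther back than shut.
Start: joints at [-1.375, 0.087, 1.371, -0, 1.684, -0.103], TCP at [0.162, -0.526, 0.231] pointing down, gripper open.
Joint ranges: [-3.1, 3.1], [-0.76, 2.03], [0.27, 2.55], [-1.08, 4.22], [0.17, 2.65], [-2.57, 2.57]. Speed limits (rad/s): [2.79, 2.79, 3.14, 3.14, 3.14, 3.14].

## Interface

Orientations are given as a unit quaternion [x, y, z, w].
In Python, from rig import arm, imaging gives the robot as it stands. Calls block until the motion is done:
- arm.movep(position, orientation): joint-space move of the TCP to a pose.
- arm.servo_line(position, v=0.15, attitude=None): straight line of the TCP; attitude=None keeps the orientation; v is the mean speed in m/s.
- arm.move_joints(angles): joint-space move.
- arm.command_gripper(opening): opening from 0.0 (shut) to 1.0 (fully open); the grip force is fixed at half the most; returns when the fingers have stopped.
- arm.sleep(seconds).
- arm.solve_ik(position, orientation): joint angles nearest the present ones, or None.
- arm.get_state(): the state.
- imaging.read_camera(name): name is "side" or "top"; returns the picture (400x640x3 uint8, red, green, blue); there is no depth.
- imaging.camera_model(name): a dict with "vertical_fov" (degrees; the focal length in pixels is half the picture's height over the tangent of half this angle, whatever the lens; pixels are square), "cx", "cy" (the principal point, pixels), "dist_coeffs" ([k1, k2, p1, p2, k3] as OpenCV has them; the pictures are not rectified), "rvec" (rotation vector, rad) and "tvec" (3), from world to camera coordinates, as OpenCV has them. Camera axes: x right, y down, z forward; pixel columns grow to the right and rows downward; lengths in m; the calibration is good to about 2 mm. A picture is of the moment at which its call begins. camera_model takes no time and is no camera call.
A pose or a line that the arm cannot do raises arm.IKError and nothing moves.
- arm.sign_off(): hands the job in, once; it reports no verdict.
The state is a dict: "t": time; "joint_positions": joint angles; "joint_velocities": joint speeds; "joint_efforts": joint torques, N m; "tool_pos": TCP position; "tool_rot": TCP orientation; "contact_force": force on the tool from outside, world axes, zero at the start; "ft_torque": the same for the moment, N m; "width": opening from 0.0 (shut) to 1.0 (fully open).
Only numpy, scipy, OpenCV 4.12 (cv2) and the standard library are available. Lean on these libraries where they do the work, as an engineer would, in place of code of your own. Each camera call takes 0.05 s, during which the arm holds its last target.

## Task

First pull the little blue-fronted bit drawer wide open. Then pull back the sprung brass collar of the electric screwdriver in its cradle until the steel nut setter is released and pops forward, draw the nut setter straight out of the chuck, and lay it flat in the drawer: lower it to the drawer's floor before you let go. Do not let it fall on the bench, do not disturb the solder spool, flux bottle and hand screwdriver, and leave the drawer wide open.

Things in the scene. Friction and masses are not known exactly. Their poses are not given: they have to be found in the camera images.
- cabinet: Grey drawer unit fixed to the bench, 200 (x) by 240 (y) by 80 mm high, with one blue-fronted drawer. Origin at the centre of its underside, z up. Front and handle face its own -x; the drawer slides out along -x. Its fixed top reaches from 85 mm on the -x side of its centre to its back, and covers the part of the drawer below it.
- cabinet_drawer0 (a joint): Opening of the drawer in m: 0 shut, about 0.134 fully out. It starts shut or up to 20 mm ajar. Light friction, about 1 N; it stays where it is left. Count 80 mm and more as wide open.
- cabinet_drawer0_handle (a point): Middle of the drawer's aluminium bar handle: a level round bar 11 mm thick, 120 mm long, parallel to the drawer's front (along the unit's y), 35 mm out from the panel, 44 mm above the bench, with 29 mm free between bar and panel: it can be pinched from above. Axes as the unit's.
- drawer_floor (a point): Centre of the drawer's inner floor, on its surface, 22 mm above the bench; moves with the drawer, axes as the unit's. Inner floor 155 mm (x) by 198 mm (y); side and back walls rise 36 mm above it, the front panel 45 mm. With the drawer shut this point is 1.5 mm on the -x side of the unit's centre.
- driver: Green and black electric screwdriver in a cradle, fixed to the bench. Origin on the bench below the chuck's mouth; +x is the level chuck axis, pointing out of the chuck (the way the nut setter is drawn), z up. Axis 70 mm above the bench. Steel spindle, 19 mm diameter, x 0 to -72 mm; then cone and round body, 46 mm diameter, to -270 mm. Cradle 100 mm wide, x -65 to -265 mm.
- chuck_mouth (a point): Centre of the chuck's mouth (front face of the spindle), on the chuck axis, 70 mm above the bench. Axes as the driver's.
- collar_grip (a point): Centre of the brass collar that slides on the spindle, on the chuck axis: 28 mm diameter, 24 mm long, centred 22 mm behind the mouth when home; moves with the collar. Axes as the driver's; it is pulled back along the driver's -x. Nut setter in front and body behind leave room to pinch it from above.
- collar (a joint): Collar pulled back, m: 0 home, 0.010 at its stop; spring 3 N at home to 6 N at the stop. Unlocks from 7 mm; held back there about 0.6 s, an ejector slowly pushes the nut setter 12 mm out. Let go, the collar springs back only to about 5 mm until the nut setter is drawn out, which is then no longer locked. With the collar home it is locked in.
- nut_setter: Steel nut setter, 94 mm long, 0.08-0.14 kg. Origin on its axis at mid-head, +x along the axis, shank to -x. Head 24 mm diameter, 40 mm long (x -20 to +20), red band. Shank 12 mm diameter, x -20 to -74, with a thin neck at -52 to -62. Origin in front of the mouth: 36 mm when locked, 48 released, over 74 when out. A few N of drag when drawn. Lying in the drawer: origin 12 mm above the floor.
- solder_spool: Bystander: upright spool of solder, 54 mm diameter, 40 mm high, origin at the centre of its underside. Leave alone.
- flux_bottle: Bystander: small amber bottle with red cap, 36 mm diameter, 85 mm high, origin at the centre of its underside. Leave alone.
- screwdriver: Bystander: yellow-handled hand screwdriver lying on the bench, 170 mm long along its own x, about 25 mm thick. Origin under its middle. Leave alone.
Mind the look-alikes: they are no part of the job. What is meant by the nut_setter is not green, and is the larger of those in its own colour.

How it is judged:
On the way, in this order (a step that is already met when the one before it is completed fails the run):
1. the drawer is pulled wide open, 80 mm or more (value of joint cabinet_drawer0 above 0.08 m), for 0.1 s.
2. the collar is back and the nut setter has popped at least 8 mm out of its locked place (value of joint collar above 0.0055 m and x of nut_setter in the frame of chuck_mouth between 0.044 and 0.07 m), for 0.05 s.
3. the nut setter, held in the gripper, is drawn right out of the chuck (x of nut_setter in the frame of chuck_mouth above 0.075 m and contact force between the fingers and nut_setter above 0.5 N), for 0.1 s.
4. the nut setter is lowered into the drawer, its middle within 30 mm of the drawer's floor, while still held (x of nut_setter in the frame of drawer_floor between -0.078 and 0.078 m and y of nut_setter in the frame of drawer_floor between -0.1 and 0.1 m and z of nut_setter in the frame of drawer_floor below 0.03 m and contact force between the fingers and nut_setter above 0.3 N), for 0.05 s.
At the end, for the whole second after the job is handed in: The nut setter lies flat (axis within 15 degrees of level) and at rest on the floor of the drawer (the middle of its head inside the floor's outline and less than 22 mm above it), let go, and the drawer is still open by 70 mm or more (x of nut_setter in the frame of drawer_floor between -0.078 and 0.078 m and y of nut_setter in the frame of drawer_floor between -0.1 and 0.1 m and z of nut_setter in the frame of drawer_floor below 0.022 m and angle between nut_setter's own x axis and vertical between 1.3 and 1.84 rad and linear speed of nut_setter below 0.05 m/s and value of joint cabinet_drawer0 above 0.07 m); the robot touches nothing.
It fails at once if the nut setter falls on the bench (height (world z) of nut_setter below 0.02 m).
It fails at once if the solder spool is moved more than 30 mm (distance of solder_spool from where it was at the start of the episode above 0.03 m).
It fails at once if the flux bottle is moved more than 30 mm (distance of flux_bottle from where it was at the start of the episode above 0.03 m).
It fails at once if the screwdriver is moved more than 30 mm (distance of screwdriver from where it was at the start of the episode above 0.03 m).
It fails at once if the solder spool or flux bottle is knocked over (angle between any of solder_spool, flux_bottle's own z axis and vertical above 0.5 rad).
It also fails if it takes over 58 s, if anything falls off the work surface, if the arm or the gripper's body presses on something with over 40 N, if the wrist force passes 120 N, or if a joint passes its speed limit or range.

## Working session

There is one attempt and no reset: what is moved stays moved. The work goes in short steps, each a Python script; the robot and the scene stay as the last script left them, time stands still between calls to the robot, and variables do not carry over. Pictures are saved under pics/ and viewed, and the job is handed in when it is done.

```bash
ls; mkdir -p pics; python3 - <<'E'
from rig import arm, imaging
import cv2
for n in ("side","top"):
    im=imaging.read_camera(n); cv2.imwrite(f"pics/{n}0.png",im[:,:,::-1]); print(n,imaging.camera_model(n))
print(arm.get_state())
E
```

```text
pics
side {'vertical_fov': 55.3033292042941, 'cx': 313.1386989271141, 'cy': 197.01652603702644, 'dist_coeffs': array([-0.07309937,  0.        ,  0.        ,  0.        ,  0.        ]), 'rvec': array([ 0.34429886, -2.56963851,  1.48631512]), 'tvec': array([0.55347261, 0.14745679, 0.69473715])}
top {'vertical_fov': 55.0917646902696, 'cx': 318.0949383024351, 'cy': 200.2836359518498, 'dist_coeffs': array([-0.05737051,  0.        ,  0.        ,  0.        ,  0.        ]), 'rvec': array([ 2.14306075, -2.12681385,  0.18726262]), 'tvec': array([-0.01331245,  0.60554809,  0.8529897 ])}
{'t': 0.1, 'joint_positions': array([-1.37513207e+00,  8.79486427e-02,  1.37213266e+00,  1.19990080e-05,
        1.68358379e+00, -1.03085017e-01]), 'joint_velocities': array([-0.00073205, -0.00098503, -0.0036872 ,  0.00113503,  0.00027792,
        0.00031438]), 'joint_efforts': array([ 2.78703279e-03, -3.53013575e+01, -3.14218712e+01, -7.33420211e-05,
        7.95164524e-03, -1.02119060e-07]), 'tool_pos': array([ 0.16179881, -0.52519584,  0.23020426]), 'tool_rot': array([ 9.88863707e-01,  1.48820346e-01, -4.19933069e-05, -1.03538369e-03]), 'contact_force': array([ 0.29220444,  0.31208104, -0.41899425]), 'ft_torque': array([-0.02892974,  0.04588862, -0.03959879]), 'width': 0.9968854333616949}
```

View pics/side0.png

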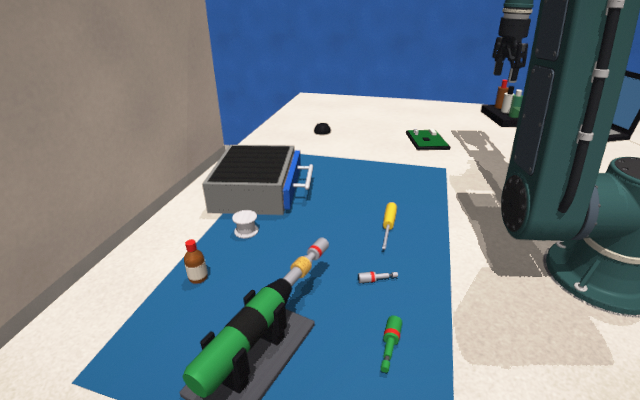

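View pics/top0.png

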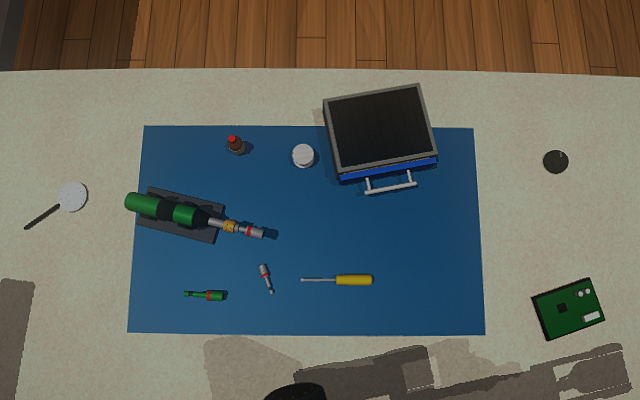

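The side view shows the driver at (190–330, 240–390) with its collar near (302,265) and the nut setter head near (318,248). The cabinet is at about (255,178). In the top view the handle is near (391,188), the collar near (230,226) and the head near (255,232). I'll zoom in next.

```bash
cat > h.py <<'E'
import numpy as np, cv2
from rig import arm, imaging
CM={n:imaging.camera_model(n) for n in ("side","top")}
def K(n):
    c=CM[n]; f=200/np.tan(np.radians(c['vertical_fov']/2)); return np.array([[f,0,c['cx']],[0,f,c['cy']],[0,0,1]])
def ray(n,px):
    c=CM[n]; R=cv2.Rodrigues(c['rvec'])[0]
    u=cv2.undistortPoints(np.array([[px]],float),K(n),c['dist_coeffs'])[0,0]
    return -R.T@c['tvec'], R.T@np.array([u[0],u[1],1])
def onz(n,px,z):
    o,d=ray(n,px); return o+d*(z-o[2])/d[2]
def tri(ps,pt):
    o1,d1=ray("side",ps);o2,d2=ray("top",pt)
    A=np.stack([d1,-d2],1); s=np.linalg.lstsq(A,o2-o1,rcond=None)[0]
    a=o1+d1*s[0];b=o2+d2*s[1]; return (a+b)/2,np.linalg.norm(a-b)
def proj(n,P):
    c=CM[n]; return cv2.projectPoints(np.array(P,float).reshape(-1,3),c['rvec'],c['tvec'],K(n),c['dist_coeffs'])[0][:,0]
def snap(n,name,crop=None,s=1):
    im=imaging.read_camera(n); cv2.imwrite(f"pics/{name}_raw.png",im[:,:,::-1])
    o=im[:,:,::-1]
    if crop: x0,y0,x1,y1=crop; o=cv2.resize(o[y0:y1,x0:x1],None,fx=s,fy=s,interpolation=cv2.INTER_CUBIC)
    cv2.imwrite(f"pics/{name}.png",o); return im
E
python3 - <<'E'
import cv2
t=cv2.imread('pics/top0.png'); s=cv2.imread('pics/side0.png')
cv2.imwrite('pics/tz1.png',cv2.resize(t[180:250,115:290],None,fx=4.5,fy=4.5,interpolation=cv2.INTER_CUBIC))
cv2.imwrite('pics/tz2.png',cv2.resize(t[75:205,310:450],None,fx=4.5,fy=4.5,interpolation=cv2.INTER_CUBIC))
cv2.imwrite('pics/sz1.png',cv2.resize(s[225:400,180:345],None,fx=3.4,fy=3.4,interpolation=cv2.INTER_CUBIC))
E
```

```text
(no output)
```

View pics/tz1.png

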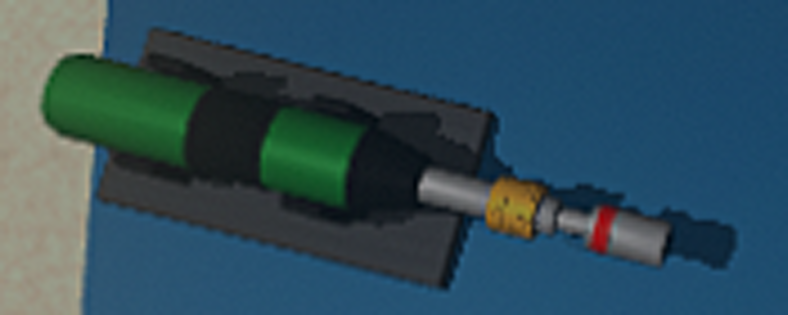

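View pics/tz2.png

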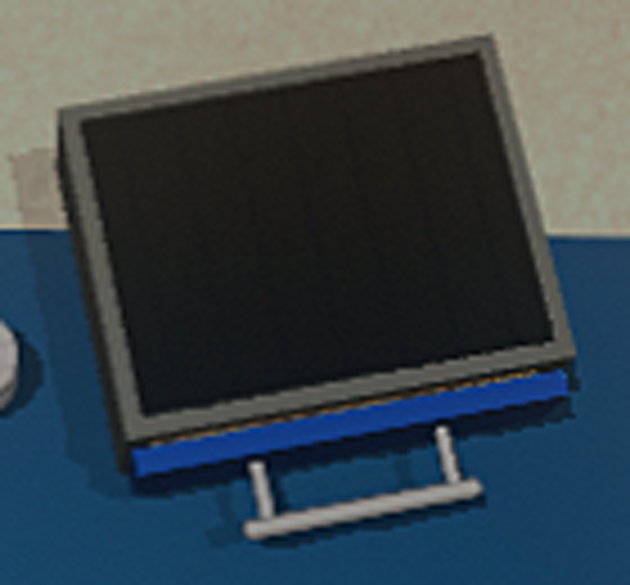

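View pics/sz1.png

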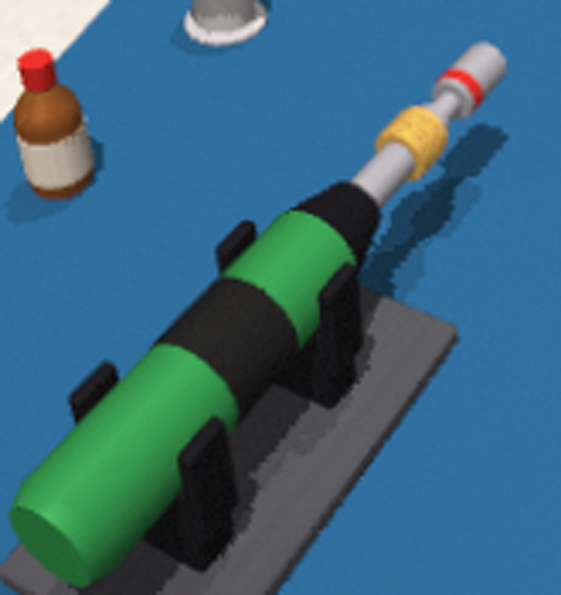

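```bash
python3 - <<'E'
from h import *
T=lambda x,y,ox,oy,s:((x+.5)/s-.5+ox,(y+.5)/s-.5+oy)
h=[onz("top",T(x,y,310,75,4.5),0.044) for x,y in((250,529),(478,489))]
print("handle",h,np.linalg.norm(h[0]-h[1]),np.mean(h,0))
c=[onz("top",T(x,y,310,75,4.5),0.08) for x,y in((128,440),(572,358),(492,38),(60,108))]
for i in range(4): print("corner",c[i],np.linalg.norm(c[i]-c[i-1]))
d=(c[2]-c[1]+c[3]-c[0])[:2]; e=(c[0]-c[1]+c[3]-c[2])[:2];b=(h[0]-h[1])[:2]
print("yaw x:",np.arctan2(d[1],d[0]),"from y:",np.arctan2(-e[0],e[1]),"bar",np.arctan2(-b[0],b[1]), "frontedge",np.arctan2(-(c[0]-c[1])[0],(c[0]-c[1])[1]))
print("top centre",np.mean(c,0))
# driver
im={n:cv2.imread(f'pics/{n}0.png') for n in('top','side')}
hsv={n:cv2.cvtColor(im[n],cv2.COLOR_BGR2HSV) for n in im}
def comp(n,lo,hi,box):
    m=cv2.inRange(hsv[n],lo,hi); k=np.zeros_like(m); x0,y0,x1,y1=box; k[y0:y1,x0:x1]=m[y0:y1,x0:x1]
    nn,l,st,ce=cv2.connectedComponentsWithStats(k); i=1+np.argmax(st[1:,4]); return (l==i),ce[i],st[i]
for nm,lo,hi,bt,bs in [("brass",(12,90,60),(32,255,255),(215,210,245,240),(285,245,325,290)),("red",(0,120,60),(8,255,255),(240,215,265,245),(305,235,335,262)),]:
    mt,ct,st=comp('top',lo,hi,bt); ms,cs,ss=comp('side',lo,hi,bs)
    rt=cv2.minAreaRect(np.argwhere(mt)[:,::-1].astype(np.float32)); rs=cv2.minAreaRect(np.argwhere(ms)[:,::-1].astype(np.float32))
    print(nm,ct,cs,rt,rs); print(tri(cs,ct),"rect",tri(rs[0],rt[0]),"plane z.07",onz('top',rt[0],0.07),onz('side',rs[0],.07))
    
E
```

```text
handle [array([ 0.62754702, -0.12118073,  0.044     ]), array([ 0.65043654, -0.24403386,  0.044     ])] 0.1249672833259883 [ 0.63899178 -0.18260729  0.044     ]
corner [ 0.66664246 -0.05431168  0.08      ] 0.18562096226340577
corner [ 0.71305906 -0.28677479  0.08      ] 0.23705189543294874
corner [ 0.89282136 -0.25246066  0.08      ] 0.18300804931645365
corner [ 0.84876928 -0.01846531  0.08      ] 0.23810587563971705
yaw x: 0.19149726006687454 from y: 0.19156958015543812 bar 0.18420407189358312 frontedge 0.1970810591673805
top centre [ 0.78032304 -0.15300311  0.08      ]
brass [228.42622951 225.40163934] [302.20982143 264.88392857] ((228.50001525878906, 225.50003051757812), (10.914102554321289, 11.399173736572266), 14.03624439239502) ((301.7500305175781, 265.7500305175781), (16.26345443725586, 18.384775161743164), 45.0)
(array([0.53984808, 0.19478065, 0.07411449]), np.float64(0.0044649326294344685)) rect (array([0.54019412, 0.19509299, 0.07237305]), np.float64(0.0036716567370168917)) plane z.07 [0.54224314 0.19607091 0.07      ] [0.53922919 0.19234277 0.07      ]
red [248.  230.5] [317.   248.85] ((248.0, 230.5), (1.0, 2.0), 90.0) ((316.888427734375, 248.85768127441406), (11.577165603637695, 4.297584056854248), 37.87498474121094)
(array([0.52777116, 0.14922493, 0.07582968]), np.float64(0.005901171768774289)) rect (array([0.52786823, 0.1492494 , 0.07579542]), np.float64(0.005711033520691747)) plane z.07 [0.53120752 0.15086257 0.07      ] [0.5270256  0.14190102 0.07      ]
```

```bash
python3 - <<'E'
from h import *
im={n:cv2.imread(f'pics/{n}0.png') for n in('top','side')}
for n,(x0,y0,x1,y1),p,s in (("top",(205,212,275,250),None,9),("side",(280,232,340,300),None,8)):
    hsv=cv2.cvtColor(im[n],cv2.COLOR_BGR2HSV)
    m=~((cv2.inRange(hsv,(90,110,0),(125,255,255)))>0)
    k=np.zeros(m.shape,np.uint8);k[y0:y1,x0:x1]=m[y0:y1,x0:x1]
    o=cv2.cvtColor(k*255,cv2.COLOR_GRAY2BGR)
    o=np.vstack([im[n][y0:y1,x0:x1],o[y0:y1,x0:x1]]) if n=="top" else np.hstack([im[n][y0:y1,x0:x1],o[y0:y1,x0:x1]])
    s=min(800/o.shape[1],600/o.shape[0]); cv2.imwrite(f'pics/m_{n}.png',cv2.resize(o,None,fx=s,fy=s,interpolation=cv2.INTER_NEAREST)); print(s)
E
```

```text
7.894736842105263
6.666666666666667
```

View pics/m_top.png

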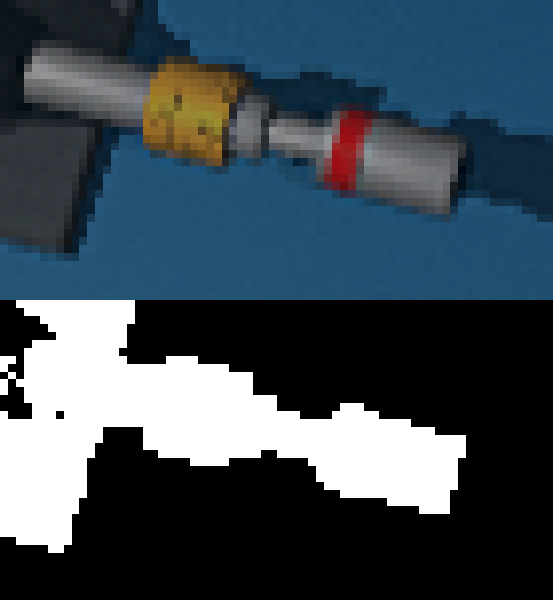

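View pics/m_side.png

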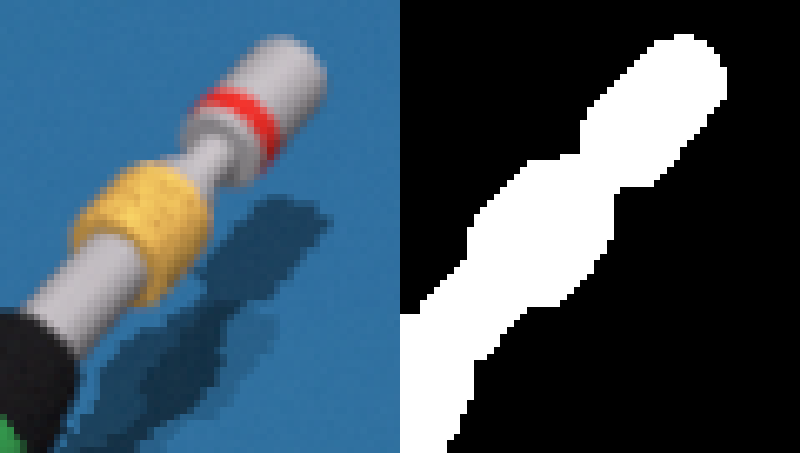

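```bash
python3 - <<'E'
from h import *
tp=lambda x,y:(x/7.895-.5+205,y/7.895-.5+212)
sp=lambda x,y:(x/6.667-.5+280,y/6.667-.5+232)
t={k:onz('top',tp(*v),.07) for k,v in dict(spr=(30,72),cr=(154,105),cf=(232,120),hr=(332,147),hf=(458,179)).items()}
s={k:onz('side',sp(*v),.07) for k,v in dict(cr=(111,267),cf=(181,193),hr=(212,155),hf=(303,67)).items()}
for d in (t,s):
    P=np.array([v[:2] for v in d.values()]); vx,vy,x0,y0=cv2.fitLine(P.astype(np.float32),cv2.DIST_L2,0,0,0).ravel()
    u=np.array([vx,vy]); u*=-np.sign(u[1]); print("yaw",np.arctan2(u[1],u[0]),"pt",x0,y0,"x at y=.195",x0+(.195-y0)*vx/vy,"x at .13",x0+(.13-y0)*vx/vy)
    for k,v in d.items(): print(k,v[:2],(v[:2]-[x0,y0])@u)
for k,v in dict(spool_t=(302,150),bottle=(233,140)).items(): print(k,onz('top',v,.04),onz('top',v,.08))
for k,p,q in (('collar',(146,230),(193,112.5)),('hf',(303,67),(458,179)),('hr',(212,155),(332,147))): print(k,tri(sp(*p),tp(*q)))
# green body midline (top)
im=cv2.imread('pics/top0.png');m=cv2.inRange(cv2.cvtColor(im,cv2.COLOR_BGR2HSV),(40,80,20),(85,255,255))
m[:180]=0;m[250:]=0;m[:,:115]=0;m[:,220:]=0
n,l,st,ce=cv2.connectedComponentsWithStats(m)
for i in range(1,n):
    if st[i,4]>30: r=cv2.minAreaRect(np.argwhere(l==i)[:,::-1].astype(np.float32)); print(r,onz('top',r[0],.07)[:2])
# feasibility
E
```

```text
yaw -1.802489 pt 0.5383156 0.18098727 x at y=.195 0.5416216 x at .13 0.5262862
spr [0.55303818 0.243242  ] -0.06397191007992685
cr [0.54375429 0.20648976] -0.026069902492884003
cf [0.5396069  0.18356902] -0.0028092797990587966
hr [0.53204682 0.15420933] 0.027501879460472414
hf [0.52313188 0.11742623] 0.06534919641953243
yaw -1.8387296 pt 0.5324103 0.16584656 x at y=.195 0.540414 x at .13 0.5225692
cr [0.54373734 0.20854386] -0.04417257226240309
cf [0.53531268 0.17707147] -0.011592771970679556
hr [0.53196672 0.16029789] 0.005468132142873212
hf [0.51862461 0.11747299] 0.05029721840976182
spool_t [0.73214309 0.03151732 0.04      ] [0.71976372 0.02991204 0.08      ]
bottle [0.75661304 0.20196304 0.04      ] [0.74314993 0.19280896 0.08      ]
collar (array([0.5403802 , 0.19446722, 0.07117307]), np.float64(0.002400571266761303))
hf (array([0.52098485, 0.11706654, 0.06962801]), np.float64(0.004407283734859899))
hr (array([0.53297982, 0.1551076 , 0.06572372]), np.float64(0.0011053930681500241))
((141.70770263671875, 203.23846435546875), (34.99461364746094, 19.207569122314453), 15.255120277404785) [0.5921603  0.40234289]
((183.11537170410156, 214.07691955566406), (21.663328170776367, 19.382978439331055), 15.255120277404785) [0.56764737 0.30272447]
```

The bar handle is at about (0.639, -0.183) with the unit's yaw about 0.19. The driver axis has yaw about -1.806, the collar is at about (0.541, 0.195), and both views agree to within 2–4 mm. Next is the drawer.

```bash
cat >> h.py <<'E'
def q(psi): return [float(np.cos(psi/2)),float(np.sin(psi/2)),0.,0.]
YC=0.19; UC=np.array([np.cos(YC),np.sin(YC),0])
YD=-1.806; UD=np.array([np.cos(YD),np.sin(YD),0])
PH=YC+np.pi/2; PD=YD+np.pi
def st(msg=""):
    s=arm.get_state(); print(msg,"t",round(s['t'],2),"pos",s['tool_pos'].round(4),"F",s['contact_force'].round(1),"w",round(s['width'],3)); return s
E
python3 - <<'E'
from h import *
H=np.array([.639,-.1826,0])
arm.command_gripper(0.36)
arm.movep((H+[0,0,.13]).tolist(),q(PH)); st()
snap('top','h1',(290,75,450,235),3.7)
arm.servo_line((H+[0,0,.075]).tolist(),v=.1); st()
snap('side','h2',(200,120,340,230),5)
E
```

```text
t 2.81 pos [ 0.6387 -0.1839  0.1304] F [ 0.4 -0.   0.3] w 0.365
 t 3.56 pos [ 0.6393 -0.1828  0.0753] F [0.7 0.  0.4] w 0.363
```

View pics/h1.png

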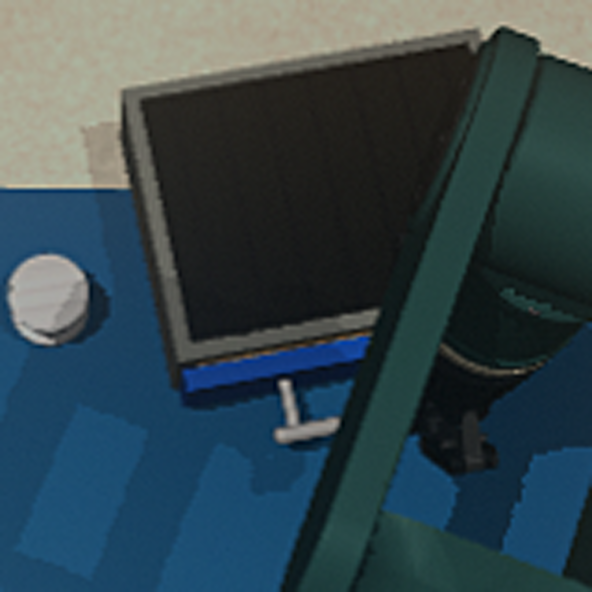

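View pics/h2.png

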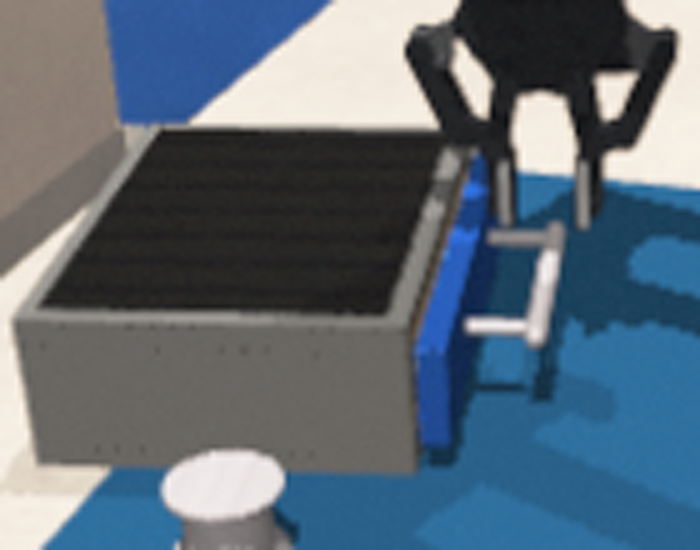

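```bash
python3 - <<'E'
from h import *
H=np.array([.639,-.1826,0])
print("top proj", (proj('top',H+[0,0,.13])-[290,75])*3.7, "side",(proj('side',H+[0,0,.075])-[200,120])*5, "side bar ends",(proj('side',[H+[.0114,-.059,.044],H+[-.0114,.059,.044],H+[0,0,.044]])-[200,120])*5)
for z in(.075,.094):
  print((proj('side',[H+UC*.018+[0,0,z],H-UC*.018+[0,0,z]])-[200,120])*5)
S=lambda x,y:(x/5+200-.4,y/5+120-.4)
T=lambda x,y,ox=310,oy=75,s=4.5:((x+.5)/s-.5+ox,(y+.5)/s-.5+oy)
print(tri(S(537,335),T(250,529)),tri(S(555,232),T(478,489)))
print([onz('side',S(*p),.044) for p in ((537,335),(555,232))])
print(CM['top'], -cv2.Rodrigues(CM['top']['rvec'])[0].T@CM['top']['tvec'],-cv2.Rodrigues(CM['side']['rvec'])[0].T@CM['side']['tvec'])
E
```

```text
top proj [[400.21662757 387.59750963]] side [[540.70939878 221.24246056]] side bar ends [[552.79648205 226.55289286]
 [530.27705222 331.14251416]
 [542.13343874 276.06397366]]
[[505.4068781  220.51663772]
 [576.12595023 221.97885494]]
[[504.17658367 186.12365106]
 [575.5718598  187.48809401]]
(array([ 0.6260024 , -0.12138024,  0.04458738]), np.float64(0.0028747532957731654)) (array([ 0.65130488, -0.24501675,  0.04027516]), np.float64(9.794105415048912e-05))
[array([ 0.6248164, -0.1223221,  0.044    ]), array([ 0.64907042, -0.23741037,  0.044     ])]
{'vertical_fov': 55.0917646902696, 'cx': 318.0949383024351, 'cy': 200.2836359518498, 'dist_coeffs': array([-0.05737051,  0.        ,  0.        ,  0.        ,  0.        ]), 'rvec': array([ 2.14306075, -2.12681385,  0.18726262]), 'tvec': array([-0.01331245,  0.60554809,  0.8529897 ])} [ 0.45262719 -0.00472863  0.94316669] [0.37995191 0.65850376 0.48243601]
```

The side view shows the fingertips at (505,225) and (583,225), straddling the bar centre line at about 546. That agrees with the projection, so I'll descend, grip and pull.

```bash
python3 - <<'E'
from h import *
H=np.array([.639,-.1826,0])
arm.servo_line((H+[0,0,.028]).tolist(),v=.06); st('down')
arm.command_gripper(0.0); st('grip')
for d in (.02,.06,.10,.122):
    arm.servo_line((H+[0,0,.028]-UC*d).tolist(),v=.08); s=st(d)
    if np.linalg.norm(s['contact_force'])>25: break
snap('side','h3',(180,100,380,260),4)
E
```

```text
down t 4.54 pos [ 0.6394 -0.1828  0.0285] F [-0.3 -0.  -0.3] w 0.36
grip t 4.87 pos [ 0.6396 -0.1828  0.029 ] F [-0.5 -0.   2.8] w 0.104
0.02 t 5.27 pos [ 0.6193 -0.1868  0.0289] F [-0.8 -0.3  4.7] w 0.101
0.06 t 5.92 pos [ 0.5799 -0.1948  0.0289] F [-0.6 -0.5  6. ] w 0.104
0.1 t 6.57 pos [ 0.5401 -0.2028  0.0289] F [-0.2 -2.9  5.9] w 0.103
0.122 t 6.99 pos [ 0.5182 -0.2072  0.0289] F [ 0.2 -3.9  6.3] w 0.102
```

View pics/h3.png

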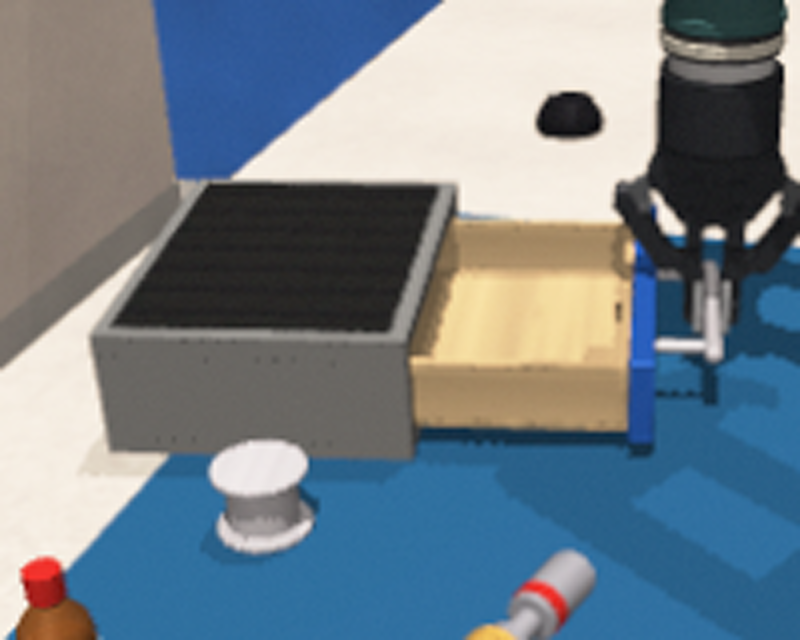

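The drawer is open about 122 mm. I'll release it and move over to the collar.

```bash
python3 - <<'E'
from h import *
arm.command_gripper(0.36); st('rel')
p=arm.get_state()['tool_pos']; arm.servo_line([float(p[0]),float(p[1]),.18],v=.15); st('up')
C=np.array([.541,.195,0])
arm.movep((C+[0,0,.19]).tolist(),q(PD)); arm.command_gripper(0.6)
arm.servo_line((C+[0,0,.105]).tolist(),v=.12); st('above')
arm.sleep(.2)
snap('side','c1',(230,170,390,320),3.9)
snap('top','c2',(170,150,310,260),5)
print("side tips",(proj('side',[C+[0,0,.105],C+[0,0,.07]])-[230,170])*3.9,"top",(proj('top',[C+[0,0,.105],C+[0,0,.07]])-[170,150])*5)
E
```

```text
rel t 7.38 pos [ 0.518  -0.2049  0.0267] F [ 0.4 -0.2 -0.8] w 0.359
up t 8.55 pos [ 0.5174 -0.2046  0.1786] F [ 0.4  0.1 -0.8] w 0.358
above t 11.22 pos [0.5416 0.1952 0.1059] F [-0.3  0.2  0.4] w 0.596
side tips [[271.03788998 310.97225664]
 [273.98117521 376.67229154]] top [[276.95918351 372.02872341]
 [294.70577575 380.227561  ]]
```

View pics/c1.png

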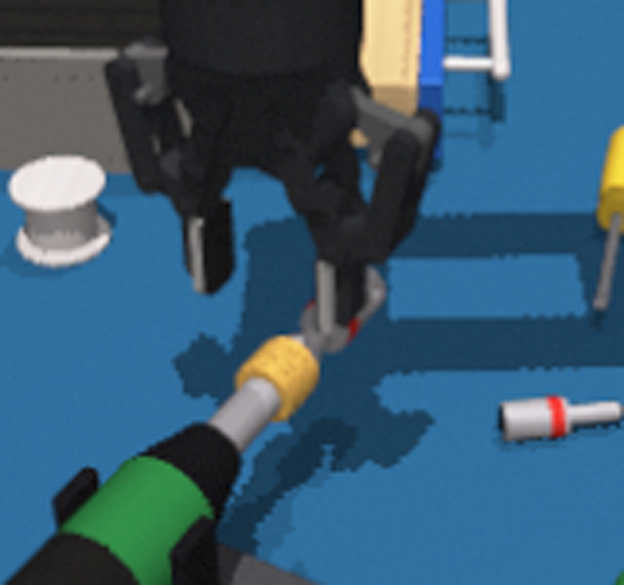

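View pics/c2.png

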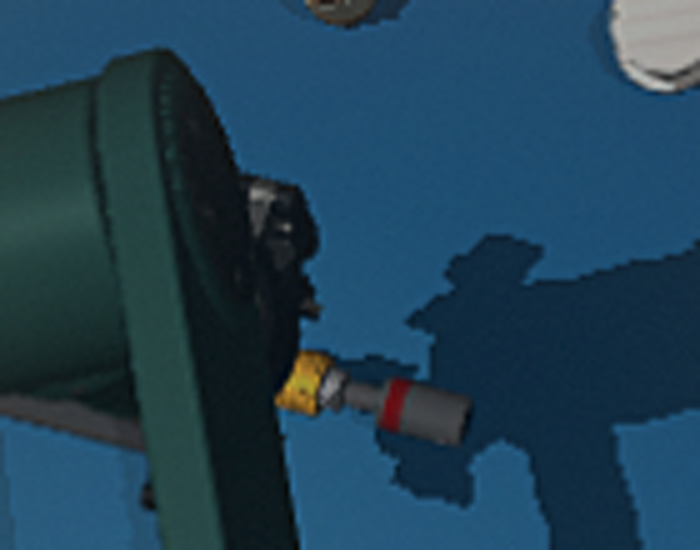

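The side view has the tips at (205,290) and (330,340), straddling the collar at (280,376). I'll shift about 1 mm towards -x, descend, close gently and check the forces.

```bash
python3 - <<'E'
from h import *
C=np.array([.540,.195,0])
arm.servo_line((C+[0,0,.048]).tolist(),v=.08); st('down')
for w in (.45,.38,.34): arm.command_gripper(w); st(w)
snap('side','c3',(230,170,390,320),3.9)
E
```

```text
down t 12.39 pos [0.5404 0.1951 0.0484] F [-0.4 -0.1  0.3] w 0.6
0.45 t 12.68 pos [0.5404 0.1951 0.0486] F [ 0.3 -1.1  0.4] w 0.45
0.38 t 12.91 pos [0.54   0.195  0.0481] F [-0.6 -0.   0. ] w 0.377
0.34 t 13.12 pos [0.5414 0.1947 0.0485] F [ 5.4 -1.9 -0.6] w 0.339
```

View pics/c3.png

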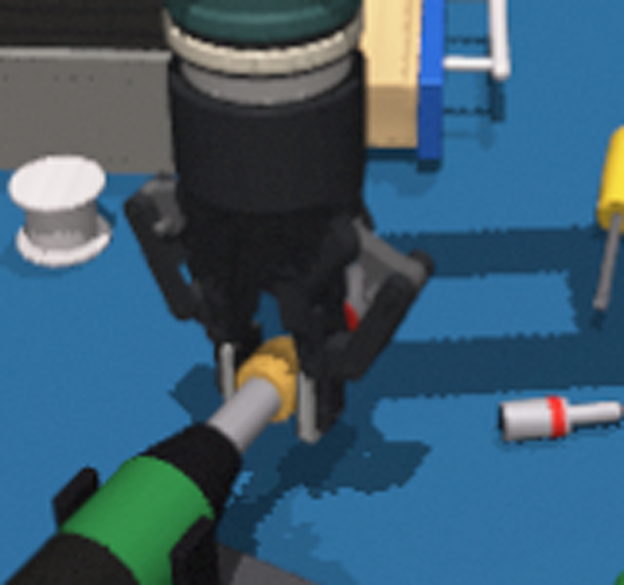

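```bash
python3 - <<'E'
from h import *
C=np.array([.5416,.1948,.048])
arm.servo_line(C.tolist(),v=.05); st('shift')
arm.command_gripper(0.0); st('grip')
arm.servo_line((C-UD*.006).tolist(),v=.03); st('6')
arm.servo_line((C-UD*.0095).tolist(),v=.03); s=st('9.5'); print(s['contact_force']@UD)
arm.sleep(1.0); st('held')
snap('side','c4',(230,170,390,320),3.9)
snap('top','c5',(170,150,310,260),5)
E
```

```text
shift t 13.43 pos [0.5414 0.1948 0.048 ] F [ 1.  -0.5  0.5] w 0.34
grip t 13.64 pos [0.5419 0.1947 0.0482] F [ 3.1 -0.8  0.8] w 0.319
6 t 13.99 pos [0.5432 0.2002 0.0482] F [ 3.1 -3.1  1.5] w 0.318
9.5 t 14.26 pos [0.5439 0.2029 0.0483] F [ 1.4 -6.1  3.3] w 0.314
5.648628118961847
held t 15.26 pos [0.5438 0.2028 0.0482] F [ 1.9 -5.8  2.9] w 0.314
```

View pics/c4.png

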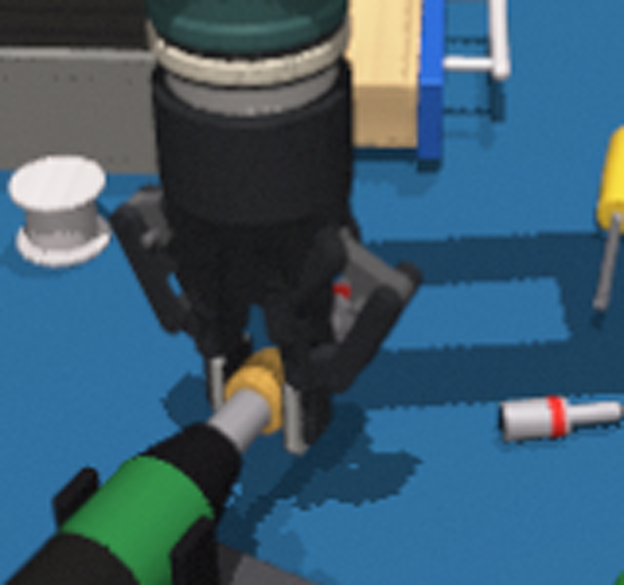

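View pics/c5.png

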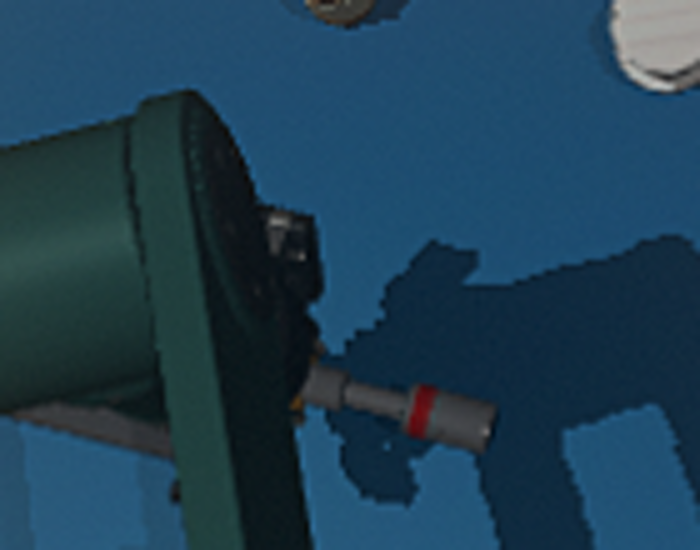

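The nut setter popped out: the head's front edge moved from x≈470 to 497 in the crop, about 12 mm. I'll release, rise and look.

```bash
python3 - <<'E'
from h import *
arm.command_gripper(0.6); st('rel')
p=arm.get_state()['tool_pos']; arm.servo_line([float(p[0]),float(p[1]),.16],v=.15)
N=np.array([.5416,.1948,0])+UD*.070
arm.movep((N+[0,0,.19]).tolist(),q(PD)); st('above')
snap('side','n1',(280,225,350,300),8)
snap('top','n2',(205,205,285,255),9)
g=N+[0,0,.07]
print("origin side",(proj('side',[g,g+UD*.02,g-UD*.02])-[280,225]+.5)*8,"top",(proj('top',[g,g+UD*.02,g-UD*.02])-[205,205]+.5)*9)
E
```

```text
rel t 15.72 pos [0.5431 0.2046 0.0475] F [-0.7  0.3  0.2] w 0.601
above t 17.05 pos [0.5249 0.1259 0.1893] F [-1.3 -0.3  0.1] w 0.597
origin side [[324.52866417 155.84323873]
 [366.12143266 109.34380812]
 [281.07943971 204.38941386]] top [[485.69837972 258.2103092 ]
 [561.85654067 277.3162183 ]
 [409.74699646 239.13044193]]
```

View pics/n1.png

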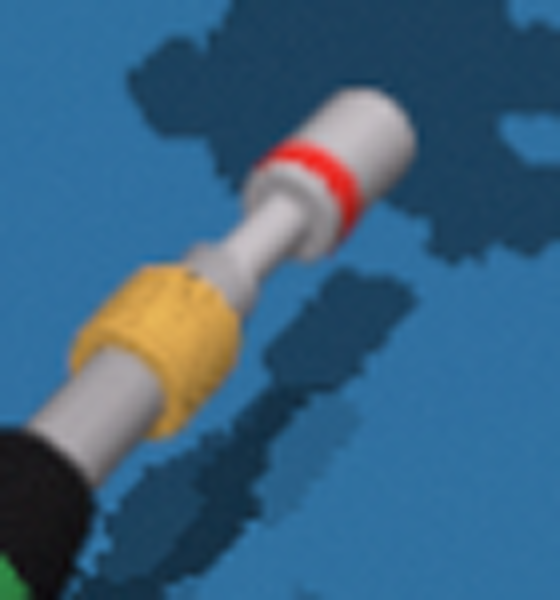

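View pics/n2.png

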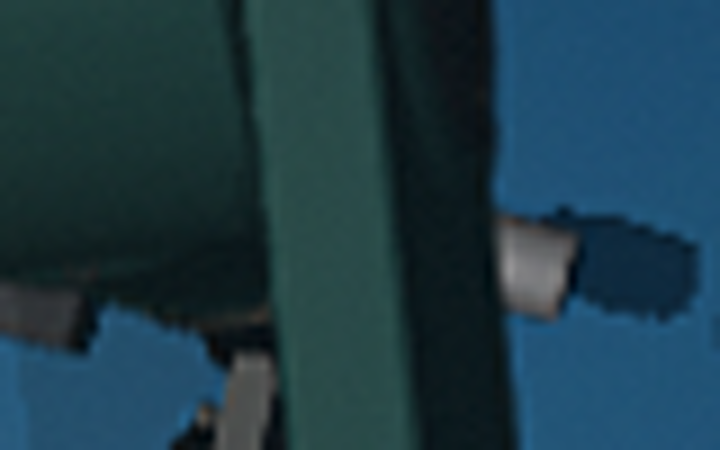

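```bash
python3 - <<'E'
from h import *
N=np.array([.5416,.1948,0])+UD*.0705
Z=.057
arm.servo_line((N+[0,0,Z]).tolist(),v=.1); st('down')
arm.command_gripper(.36); st('.36'); arm.command_gripper(.31); s=st('.31')
snap('side','n3',(270,205,370,300),6)
E
```

```text
down t 18.63 pos [0.5258 0.1263 0.0579] F [0.3 0.5 0.4] w 0.599
.36 t 18.97 pos [0.5253 0.1263 0.0572] F [ 0.  -0.6 -0.4] w 0.359
.31 t 19.19 pos [0.5252 0.1262 0.057 ] F [0.4 0.4 1. ] w 0.309
```

View pics/n3.png

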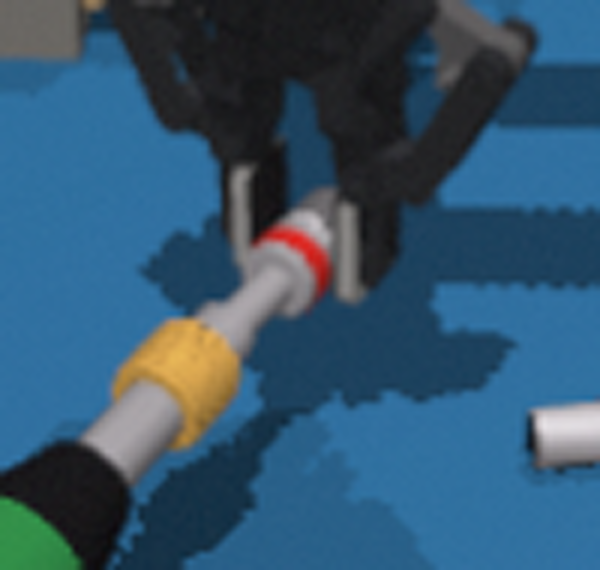

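The pads straddle the head at (240,205) and (348,250) in the crop, with no lateral force. I'll grip, draw out and lift.

```bash
python3 - <<'E'
from h import *
N=np.array([.5416,.1948,.057])+UD*.0705
arm.command_gripper(0.); s=st('grip')
for d in (.01,.03,.048):
    arm.servo_line((N+UD*d).tolist(),v=.06); s=st(d); print(s['contact_force']@UD)
snap('side','n4',(250,165,390,300),5)
E
```

```text
grip t 19.46 pos [0.5252 0.1262 0.0571] F [-0.6 -0.9  0.6] w 0.256
0.01 t 19.77 pos [0.5224 0.1161 0.0566] F [-0.1  0.3 -0.9] w 0.257
-0.29809927606842274
0.03 t 20.26 pos [0.5181 0.0967 0.057 ] F [ 0.3  0.9 -0.5] w 0.256
-0.912158226774349
0.048 t 20.71 pos [0.514  0.0792 0.0571] F [-1.1  0.3 -0.2] w 0.259
-0.07846230386135955
```

View pics/n4.png

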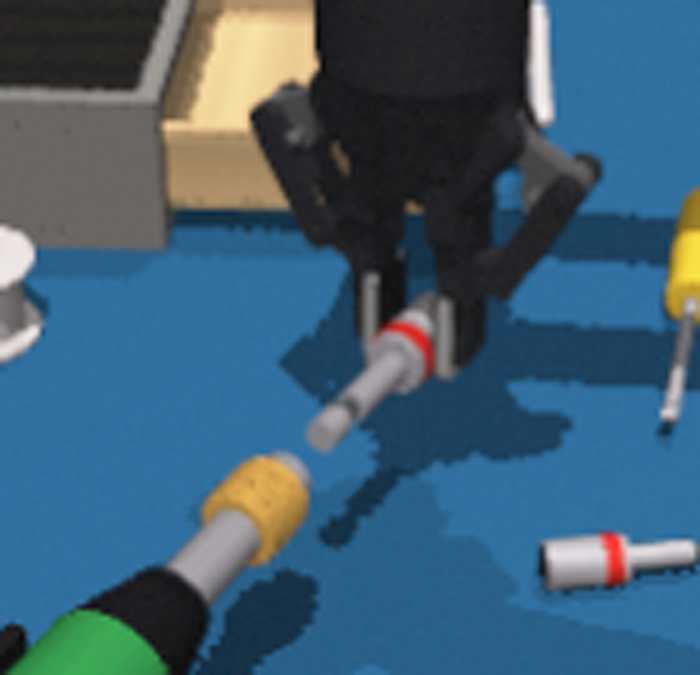

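The nut setter is out, with the shank tip at (325,435), clear of the spindle. I'll lift it and carry it over the drawer.

```bash
python3 - <<'E'
from h import *
p=arm.get_state()['tool_pos']
arm.servo_line([float(p[0]),float(p[1]),.17],v=.15)
D=np.array([.636,-.2075,0])
arm.movep((D+[0,0,.17]).tolist(),q(PH)); st('above')
arm.servo_line((D+[0,0,.12]).tolist(),v=.1); st('lower')
snap('side','d1',(190,90,370,230),4.4); snap('top','d2',(300,80,460,240),3.7)
E
```

```text
above t 22.85 pos [ 0.6358 -0.2063  0.1695] F [ 1.4 -0.6 -2.3] w 0.25
lower t 23.5 pos [ 0.6362 -0.2072  0.1203] F [ 0.2 -1.2 -1.1] w 0.258
```

View pics/d1.png

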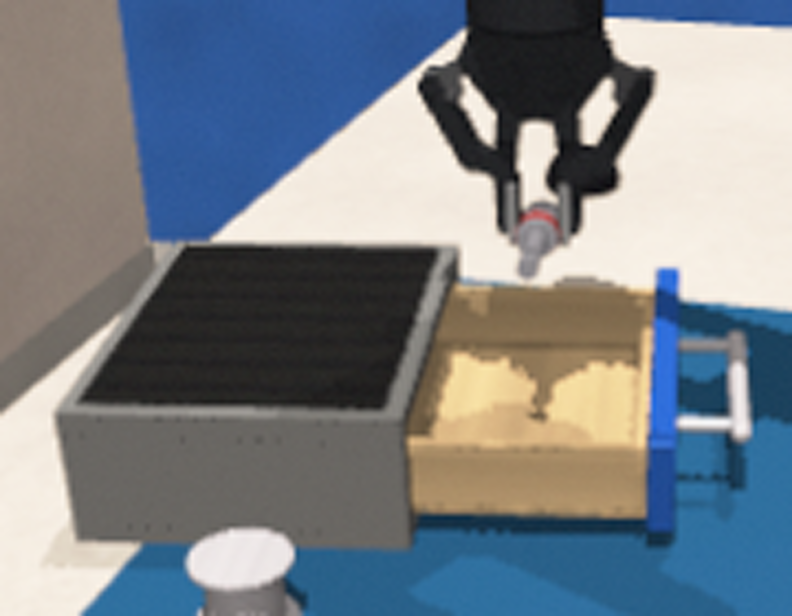

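View pics/d2.png

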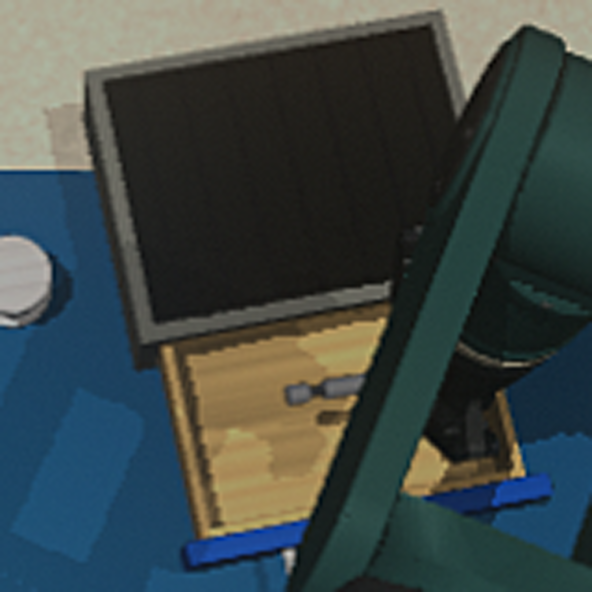

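The setter is level and lies along the drawer's y, over the open part of the drawer. I'll lower it and watch the force.

```bash
python3 - <<'E'
from h import *
D=np.array([.636,-.2075,0])
arm.servo_line((D+[0,0,.05]).tolist(),v=.08); s=st('.05'); f0=s['contact_force'][2]
for z in (.035,.029,.026,.024,.0225,.021,.0195):
    arm.servo_line((D+[0,0,z]).tolist(),v=.04); arm.sleep(.1); s=st(z)
    if s['contact_force'][2]-f0>4 : break
snap('side','d3',(190,90,370,230),4.4)
E
```

```text
.05 t 24.62 pos [ 0.6366 -0.2077  0.0509] F [-0.5  0.3 -0.9] w 0.255
0.035 t 25.25 pos [ 0.6361 -0.2076  0.0352] F [ 0.1 -0.3 -1.2] w 0.257
0.029 t 25.65 pos [ 0.636  -0.2075  0.0289] F [ 0.4  0.8 -1. ] w 0.254
0.026 t 26.0 pos [ 0.6367 -0.2077  0.0269] F [ 0.6 -0.6  2.8] w 0.251
0.024 t 26.35 pos [ 0.6373 -0.2076  0.0266] F [-0.3  1.2  7.9] w 0.255
```

View pics/d3.png

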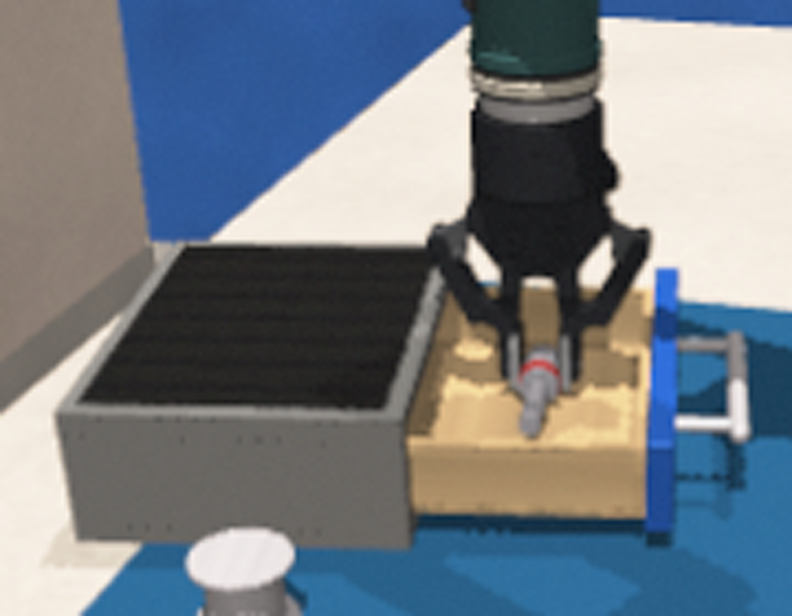

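```bash
python3 - <<'E'
from h import *
p=arm.get_state()['tool_pos']
arm.command_gripper(.33); st('.33'); arm.command_gripper(.42); st('.42')
arm.sleep(.3)
arm.servo_line([.6365,-.2076,.07],v=.06); st()
arm.servo_line([.6365,-.2076,.2],v=.15); st()
arm.movep([.45,-.02,.28],q(PH)); st()
arm.sleep(.3)
snap('side','e1',(190,90,370,230),4.4); snap('top','e2',(300,80,460,240),3.7); st('end')
E
```

```text
.33 t 26.63 pos [ 0.6354 -0.2073  0.0232] F [ 0.6 -0.7  0.1] w 0.331
.42 t 26.88 pos [ 0.6357 -0.2075  0.0234] F [-0.5  1.1  0.6] w 0.416
 t 28.1 pos [ 0.6362 -0.2074  0.0695] F [ 0.4 -0.4 -0.1] w 0.419
 t 29.12 pos [ 0.6359 -0.2074  0.1983] F [-0.2 -0.3 -1.1] w 0.422
 t 30.19 pos [ 0.4504 -0.0205  0.2793] F [ 0.6 -0.5  0.5] w 0.426
end t 30.59 pos [ 0.4503 -0.0203  0.2797] F [-0.2 -0.3 -0. ] w 0.421
```

View pics/e1.png

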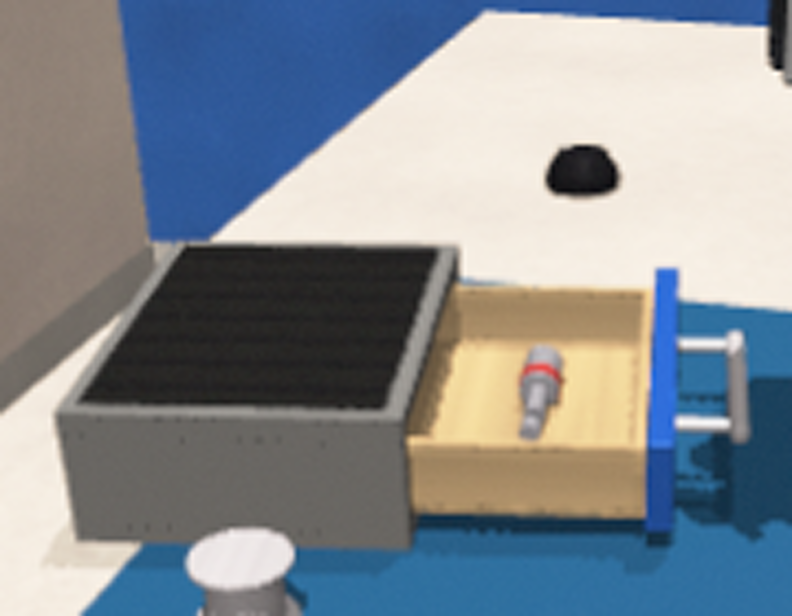

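View pics/e2.png

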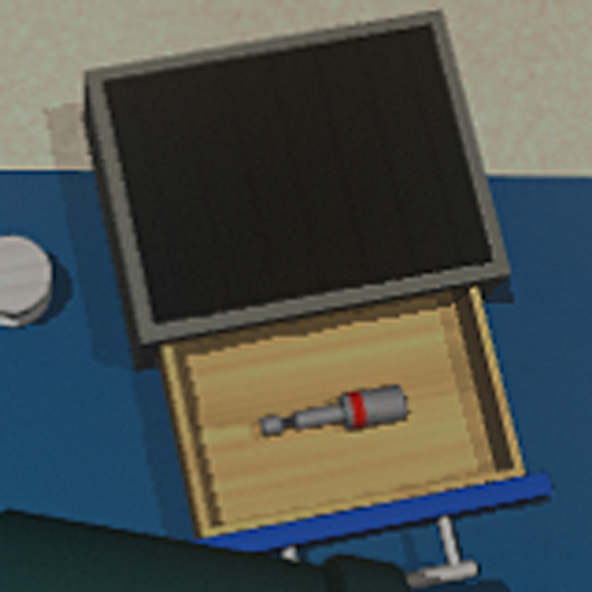

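The nut setter lies on the drawer floor, with its head at about (376,404) in the top crop. The drawer is wide open and the gripper is clear, so I'll hand in.

```bash
python3 - <<'E'
from h import *
arm.sign_off()
E
```

```text
the job is handed in; nothing more can be done
```

The nut setter is lying flat on the drawer floor with the drawer open about 122 mm, and the job was handed in at about 30.6 s of the 58 s allowed. Sign-off reports no verdict, so what follows rests on my own checks.

- **Drawer:** I pinched the bar handle, pulled it 122 mm and let go. The later pictures show it still wide open.
- **Collar:** I pulled it back about 8 mm by the arm's readout and held it for 1 s. The nut setter popped forward about 12 mm in the top view.
- **Nut setter:** I gripped it by the head and drew it straight out, and the side view showed the shank clear of the chuck. It was then lowered into the drawer until the floor pushed back with about 8 N, and only then released.
- **Final pictures:** they show the nut setter at rest on the drawer floor, well inside the walls. The gripper is empty and about 0.28 m above the bench.
- **Bystanders:** the solder spool stands where it was. The flux bottle and hand screwdriver were outside the last crops, but the arm was not meant to go near them and I saw no unexpected forces.

**Disagreements:**
- The two cameras differed by 2–4 mm on the driver's position, so I set the sideways position from the contact force on the collar.
- The floor contact came about 2–4 mm higher than I expected. The nut setter therefore settled a few millimetres at most when released.

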